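# Fit the probe and set the gas valve two turns open

## Task

Take the probe out of its white stand and push it fully home, upright, into the port of the gas manifold. Then turn the handwheel valve clockwise by its crank grip until it is closed against its stop, and back it off exactly two full turns anticlockwise. Finish while still holding the crank grip between the fingers at that setting, with the probe still in its port, and leave the bottle, the dishes and the tip box alone.

Things in the scene. Friction and masses are not known exactly. Their poses are not given: they have to be found in the camera images.
- manifold: Fixed gas manifold: aluminium base plate 120 (x) x 280 (y) x 10 mm on the bench; origin at the centre of its underside, z up. On it, 70 mm to its -y side, stands the steel port block (44 x 44 mm, top 75 mm above the bench) and 70 mm to its +y side the brass handwheel valve with a vertical stem; a pipe joins them.
- port_mouth (a point): Mouth of the port: centre of a round vertical hole in the top of the steel block, 75 mm above the bench, 10 mm wide with a 2 mm chamfer, 42 mm deep. z up.
- probe_mid (a point): Centre of the probe's grey round head (22 mm across, 50 mm tall), the part to grasp. The probe is loose and stands upright, its stem in the hole of the stand, its head resting on the stand's top. z along the probe, up. 25 mm above the collar, 57 mm above the tip. About 60 g.
- probe_collar (a point): Underside of the probe's head, on its axis, where the steel stem (8 mm across, 32 mm long, chamfered tip) begins. Fully home, it rests on the port's top, at port_mouth.
- probe_tip (a point): Lower end of the probe's stem, on its axis.
- stand: Fixed white block 64 x 64 x 50 mm on the bench in which the probe stands at first, in a central hole 10 mm wide and 42 mm deep; origin at the centre of its underside.
- wheel_axis (a point): Point on the vertical axis of the handwheel, 108 mm above the bench, at the height of the wheel's top (hub and rim). The spoked aluminium wheel is 114 mm across.
- crank_grip: The crank grip: upright round wooden handle 18 mm across and 46 mm tall on the wheel's rim, 50 mm from the wheel's axis; it spins freely on its own pin, so it can be held with the hand's heading unchanged while it goes round. Origin at its centre, 132 mm above the bench (its foot 109 mm, its top 155 mm); it spins, so its heading means nothing.
- valve (a joint): Turn of the handwheel in rad, counted over several turns: 0 = closed against the hard stop (the grip then stands on the manifold's -x side of the wheel's axis), growing anticlockwise seen from above, 6.28 per turn, up to four turns open. Starts between 0.25 and 0.8 turns open. Turning takes about 2 to 4 N at the grip, clearly more at the stop; it stays where it is left.
- media_bottle: Bystander: loose amber glass jar 70 mm across, 140 mm tall with a black cap; origin at the centre of its underside. Leave alone.
- dishes: Bystander: loose stack of two closed culture dishes, 92 mm across, 32 mm tall; origin at the centre of its underside. Leave alone.
- tip_box: Bystander: loose pipette tip box 85 x 120 x 58 mm; origin at the centre of its underside. Leave alone.
Not all that is in view belongs to the job. Of the things shaped like the part that bears probe_mid, the grey one is meant.

How it is judged:
By the outcome, as a careful person would: the job done as asked, in the order asked, and still so for the second after the job is handed in, while the arm keeps its last pose, push and grip.
It also fails if it takes over 72 s, if anything falls off the work surface, if the arm or the gripper's body presses on something with over 40 N, if the wrist force passes 120 N, or if a joint passes its speed limit or range.

## Robot

A 6-joint arm with a two-finger parallel gripper is mounted at the origin on the work surface. World frame = base frame: x ahead of the robot, y to its left, z up, the work surface at z = 0. Lengths are in mm, angles in rad, forces in N, time in s.
With the tool pointing down it reaches from about 300 to 775 mm from the base axis. Payload 14.6 kg.
Tool frame: the origin (TCP) lies on the centre line of the jaws, within the pads' length; the fingertips stand 11 mm ahead of it and the grasp point (between the pads) lies 8 mm behind it; x points along the fingers, y is the direction in which the jaws open and shut, and the axes are right-handed (so a half turn about x gives the same grasp; the last joint's range is limited). The gripper opens to 94 mm and grips with 3 to 60 N. Pads are 16 mm wide; open, the fingers measure 119 mm over their backs; the gripper's body (75 mm by 177 mm) begins 78 mm behind the grasp point.
Start: joints at [-1.273, 0.3, 1.521, -0, 1.321, -0.067], TCP at [196.212, -513.8, 216.446] pointing down, gripper open.
Joint ranges: [-3.03, 3.03], [-0.79, 2.21], [0.23, 2.52], [-1.04, 4.18], [0, 3.07], [-2.55, 2.55]. Speed limits (rad/s): [2.22, 2.22, 2.57, 3.14, 3.14, 3.14].

## Interface

Orientations are given as [roll, pitch, yaw] about the fixed x, y, z axes, in that order (R = Rz(yaw) Ry(pitch) Rx(roll)).
In Python, from cell import manip gives the robot as it stands.
- The arm moves only by the shell command python3 -m handwheel 'ROWS' [OPENING] [FORCE]. ROWS is JSON, a list of rows, each a list of 2 entries, a list of its own where there are three numbers: the shift along the tool's x, y, z in mm, then the turn about the tool's x in rad. In form: [[[x, y, z], spin], ...]. A call has exactly 10 rows; each row shifts and turns the commanded pose from where the row before left it, along the tool's axes as they then stand; what a row does not reach is not made up. A row lasts 1/8 s, in which the tool goes at most 62.5 mm and 10.7 degrees, less where a joint would pass 70% of its speed; a pose out of reach is approached as far as the arm can. A call with a gripper value outside its range is refused whole. OPENING is the closure in counts, from 0 (fully open) to 255 (shut), set as the call begins (- or left out, the last holds). The fingers move at their own pace and stop on an object; FORCE is the grip in N (left out, the last holds). Time passes only in rows, so rows that do not move let the fingers close, or fill a call up. It gives the time, the measured TCP pose, the force and the opening at its end, in the units of the state.
- manip.read_state(): the state, without advancing time (a new reading comes with each control period).
- manip.camera(name): name is "scene" or "top" or "wrist"; returns a dict with "pixels" (400x640x3 uint8, red, green, blue), "z_map" (400x640 float32, mm along the optical axis (not along the pixel's ray), 0 where there is no reading), "mtx" (3x3 intrinsics, pixels), "xyz" and "orientation" of the camera in the world. Camera axes: x right, y up, looking along -z (the intrinsics and any distortion apply to the point x, -y, -z); pixel columns grow to the right and rows downward; lengths in mm; the calibration is good to about 2 mm. A picture is of the moment at which its call begins.
- manip.sign_off(): hands the job in, once; it reports no verdict.
Trained networks look in the newest picture that a camera, given by its name, has taken for a name from the list of things; names that differ only in an ending like _2 or _b are one class to them, and where a whole thing is asked for, a point or a joint stands for the part that bears it (a point fixed in the world has none). Each returns a list of dicts, best first, with "confidence" (0 to 1); they miss things now and then, are a little off and sometimes report something else, mostly with a low value. They report only what shows in the picture. A call takes as long as a camera call. They do not tell look-alikes from the thing itself.
- manip.cut_out(target, camera): "region" (400x640 bool, what is visible of it) and "centre" ([column, row] in pixels, amid what is visible of it).
The state is a dict: "clock": time; "joints": joint angles; "qd": joint speeds; "effort": joint torques, N m; "eef_pos": TCP position; "eef_rot": TCP orientation; "wrist_force": force on the tool from outside, world axes, zero at the start; "moment": the same for the moment, N m; "finger_gap": finger opening in mm.
Only numpy, scipy, OpenCV 4.12 (cv2) and the standard library are available. Lean on these libraries where they do the work, as an engineer would, in place of code of your own. Each camera call takes 0.05 s, during which the arm holds its last target. There are 200 camera calls.

## Working session

There is one attempt and no reset: what is moved stays moved. The work goes in short steps, Python scripts to look and compute and a shell command to move; the robot and the scene stay as the last step left them, time stands still between calls to the robot, and variables do not carry over. Pictures are saved under pics/ and viewed, about 8 in all and at most 12, crops included, and the job is handed in when it is done.

```bash
ls; mkdir -p pics; cat > h.py <<'E'
import numpy as np, cv2
from cell import manip
from scipy.spatial.transform import Rotation as R
def cam(n):
    c=manip.camera(n); c['R']=R.from_euler('xyz',c['orientation']).as_matrix() if np.size(c['orientation'])==3 else None
    return c
def pts(c,mask):
    v,u=np.nonzero(mask&(c['z_map']>0)); z=c['z_map'][v,u]; K=np.array(c['mtx'])
    p=np.c_[(u-K[0,2])/K[0,0]*z,-(v-K[1,2])/K[1,1]*z,-z]
    return p@c['R'].T+np.array(c['xyz'])
def save(c,f,crop=None,s=1):
    im=c['pixels'][...,::-1]
    if crop: im=im[crop[1]:crop[3],crop[0]:crop[2]]
    cv2.imwrite('pics/'+f,cv2.resize(im,None,fx=s,fy=s))
E
python3 - <<'E'
from h import *
print(manip.read_state())
ims=[]
for n in ['top','scene']:
    c=cam(n); print(n,c['xyz'],c['orientation'],c['mtx']); save(c,n+'.png')
    for t in ['probe_mid','stand','manifold','crank_grip','media_bottle','dishes','tip_box','valve']:
        try:
            for d in manip.cut_out(t,n)[:4]:
                p=pts(c,d['region']); hi=p[p[:,2]>np.percentile(p[:,2],90)-6]
                print(t,round(d['confidence'],2),np.round(d['centre']),len(p),'med',np.median(p,0).round(),'top',((hi.min(0)+hi.max(0))/2).round(1), 'col',np.median(c['pixels'][d['region']],0))
        except Exception as e: print(t,e)
E
```

```text
pics
{'clock': 0.0, 'joints': array([-1.27259038e+00,  3.00461006e-01,  1.52158073e+00, -8.42170034e-06,
        1.32069885e+00, -6.66176680e-02]), 'qd': array([-0.00147615, -0.00075379,  0.00191242,  0.00093561,  0.00056914,
       -0.00294588]), 'effort': array([ 7.77313089e-04, -5.31810236e+01, -3.52733588e+01,  7.08359038e-02,
        2.43939750e-02, -1.45498775e-04]), 'eef_pos': array([ 196.14404225, -513.56837704,  215.8920099 ]), 'eef_rot': array([-1.63030801,  1.56964837,  1.87611034]), 'wrist_force': array([-0.50774384, -0.85831278, -0.04788137]), 'moment': array([0.00407787, 0.06004143, 0.03785371]), 'finger_gap': 93.78206566407266}
top [ 508.93270313   13.18471374 1402.35616615] [ 0.05291797  0.00873274 -1.56675488] [[384.96065302   0.         320.59392249]
 [  0.         384.96065302 200.7917331 ]
 [  0.           0.           1.        ]]
probe_mid 0.62 [417. 211.] 37 med [ 552. -302.   79.] top [ 550.2 -305.8   81.7] col [181. 116.  36.]
stand 0.56 [380. 216.] 347 med [ 514. -180.   49.] top [ 513.9 -185.2   74.6] col [249. 248. 249.]
manifold 0.65 [298. 208.] 2446 med 
[... 1165 characters left out ...]
. ]
probe_mid 0.43 [236. 215.] 103 med [ 435. -166.   70.] top [ 463.9 -173.8   92.1] col [ 48.  88. 170.]
stand 0.61 [247. 242.] 649 med [ 533. -198.   44.] top [ 521.7 -188.1   53. ] col [232. 223. 203.]
manifold 0.68 [336. 210.] 2950 med [573. 116.  16.] top [547.9 170.1 131.7] col [221. 209. 195.]
media_bottle 0.7 [414. 154.] 755 med [546. 470.  89.] top [529.  488.3 142.5] col [149.  90.  58.]
dishes 0.85 [255. 290.] 1102 med [ 703. -260.   35.] top [ 692.  -257.6   34.9] col [246. 211.  86.]
tip_box 0.94 [155. 303.] 2432 med [ 604. -461.   60.] top [ 575.2 -458.1   60.4] col [234. 236. 238.]
tip_box 0.58 [337. 210.] 3035 med [572. 118.  16.] top [547.9 170.1 131.5] col [219. 207. 193.]
```

```bash
python3 - <<'E'
from h import *
a=cv2.imread('pics/top.png')[110:310,150:550]; b=cv2.imread('pics/scene.png')[100:340,100:500]
cv2.imwrite('pics/both.png',np.vstack([cv2.resize(a,(640,320)),cv2.resize(b,(466,280))[:, :] if 0 else cv2.resize(b,(640,280))]))
E
```

```text
(no output)
```

View pics/both.png

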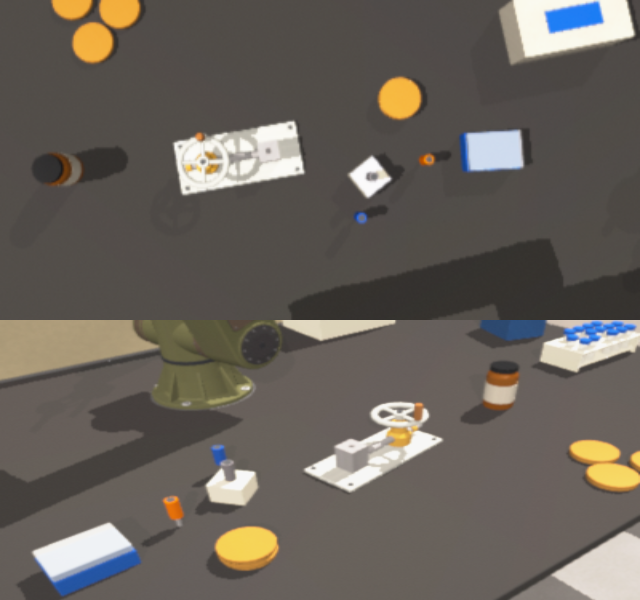

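Top view: grey probe in the white stand at about px (381,220). The look-alikes are blue at (376,246) and orange at (417,210). Port block is at (317,204) and the grip at (275,196), on the +x side of the wheel. I choose the grey one in the stand.

```bash
cat >> h.py <<'E'
def box(p,xy,r,z0,z1):
    m=(np.hypot(p[:,0]-xy[0],p[:,1]-xy[1])<r)&(p[:,2]>z0)&(p[:,2]<z1); return p[m]
def mid(q): 
    return len(q), ((np.percentile(q,3,0)+np.percentile(q,97,0))/2).round(1), q.mean(0).round(1) if len(q) else None
E
python3 - <<'E'
from h import *
for n in ['top','scene']:
    c=cam(n); p=pts(c,np.ones((400,640),bool))
    print(n)
    print('probe top',mid(box(p,(515,-187),40,93,112)))
    q=box(p,(565,30),70,68,82); print('block top',mid(q), cv2.minAreaRect(q[:,:2].astype(np.float32)) if len(q)>4 else '')
    q=box(p,(545,172),75,100,118); print('wheel',mid(q), cv2.minEnclosingCircle(q[:,:2].astype(np.float32)))
    q=box(p,(545,172),90,145,165); print('grip top',mid(q))
    q=box(p,(555,100),190,5,16); print('plate',cv2.minAreaRect(q[:,:2].astype(np.float32)))
    q=box(p,(515,-187),55,46,55); print('stand top',mid(q), cv2.minAreaRect(q[:,:2].astype(np.float32)))
    if n=='scene': save(c,'probecrop.png',(190,180,310,280),5)
E
```

```text
top
probe top (33, array([ 515.4, -185.8,  100. ]), array([ 515.2, -185.9,   99.7]))
block top (151, array([568.2,  36.6,  74.9]), array([569.3,  36.2,  74.8])) ((569.17578125, 36.423160552978516), (43.522865295410156, 43.77217102050781), 10.866354942321777)
wheel (471, array([542.8, 173.7, 106.2]), array([542.1, 173.2, 105.5])) ((545.8412475585938, 174.84217834472656), 57.32559585571289)
grip top (22, array([593.6, 176.1, 151.7]), array([593.7, 175.9, 152.4]))
plate ((550.21484375, 99.49192810058594), (359.92047119140625, 363.5623779296875), 38.116966247558594)
stand top (261, array([ 515.7, -186.6,   50.1]), array([ 515.1, -185.4,   49.8])) ((515.1129150390625, -186.14785766601562), (63.983551025390625, 63.77132797241211), 38.61494445800781)
scene
probe top (56, array([ 517. , -187.7,   99.8]), array([ 519.5, -188.4,  101.5]))
block top (193, array([572. ,  34.9,  75. ]), array([573.7,  33.2,  76.8])) ((570.6423950195312, 35.61961364746094), (45.55540466308594, 47.96116638183594), 10.400283813476562)
wheel (426, array([550.6, 167.9, 107.3]), array([549.5, 165.4, 108.1])) ((547.5390625, 173.95054626464844), 57.67518997192383)
grip top (34, array([597.5, 175. , 153.1]), array([598.2, 173.8, 153.8]))
plate ((555.5596923828125, 100.31550598144531), (377.0167236328125, 370.68621826171875), 23.692873001098633)
stand top (301, array([ 521.4, -188.1,   50.9]), array([ 524.1, -189.6,   52.4])) ((516.0008544921875, -186.21560668945312), (66.154541015625, 67.3346176147461), 38.52418899536133)
```

View pics/probecrop.png

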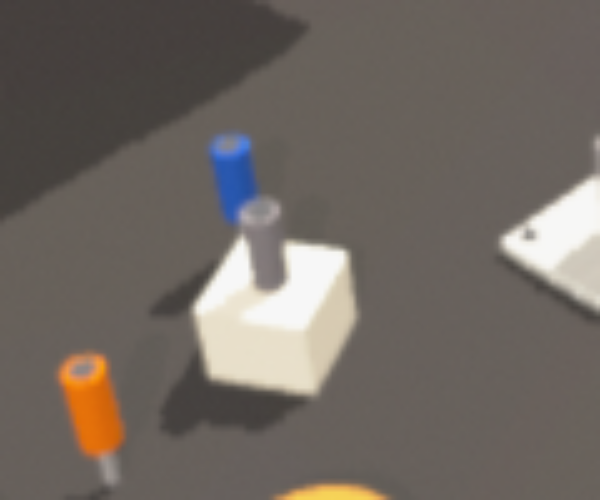

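```bash
python3 - <<'E'
from h import *
s=manip.read_state(); M=R.from_euler('xyz',s['eef_rot']).as_matrix(); print(M.round(3)); print(s['clock'])
y=M[:,1]; print('jaw dir deg',np.degrees(np.arctan2(y[1],y[0])))
d=np.array([515.5,-186,0])-s['eef_pos']; print(M.T@d, np.degrees(np.arctan2(-186,515.5)))
c=cam('wrist'); print(c['xyz'],c['orientation'])
E
```

```text
[[-0.     0.357 -0.934]
 [-0.    -0.934 -0.357]
 [-1.    -0.     0.   ]]
1.0
jaw dir deg -69.09827856662719
[ 216.44978886 -192.30594883 -415.2434287 ] -19.840191162794543
[ 268.01968726 -487.54799046  384.92017148] [-2.67789617e-01  5.26060237e-04 -1.20588490e+00]
```

```bash
python3 -m handwheel '[[[0,-24,-52],0],[[0,-24,-52],0],[[0,-24,-52],0],[[0,-24,-52],0],[[0,-24,-52],0],[[0,-24,-52],0],[[0,-24,-52],0],[[0,-24,-52],0],[[0,0,0],0.182],[[0,0,0],0.182]]' 110 40
python3 - <<'E'
from h import *
s=manip.read_state(); M=R.from_euler('xyz',s['eef_rot']).as_matrix(); print(M.round(3),s['joints'].round(2))
c=cam('wrist'); p=pts(c,np.ones((400,640),bool)); save(c,'w1.png')
for d in manip.cut_out('probe_mid','wrist'): q=pts(c,d['region']); print(d['confidence'],d['centre'],mid(q))
print('probe',mid(box(p,(515,-186),30,95,106))); q=box(p,(515,-186),55,46,55); print('stand',cv2.minAreaRect(q[:,:2].astype(np.float32)))
E
```

```text
clock: 2.3
eef_pos: [516.7, -185.3, 216.3]
eef_rot: [-0.307, 1.57, 2.831]
wrist_force: [-0.2, 0.3, -0.2]
finger_gap: 53.6
[[-0.    -0.004 -1.   ]
 [ 0.    -1.     0.004]
 [-1.    -0.     0.   ]] [-0.41  0.3   1.52 -0.    1.32  1.16]
0.9 [295.6, 266.7] (607, array([ 429.7, -165.2,   49.1]), array([ 432.6, -165.5,   67.5]))
0.9 [414.7, 196.5] (906, array([ 504. , -313.2,   16.8]), array([ 499.1, -311.9,   18.1]))
0.68 [315.3, 198.2] (564, array([ 517. , -188. ,   79.8]), array([ 519. , -188.1,   92.9]))
probe (402, array([ 516.2, -188. ,  100.1]), array([ 516.5, -188.1,  100.7]))
stand ((515.36572265625, -188.03390502929688), (64.35603332519531, 64.26911926269531), 38.89019012451172)
```

View pics/w1.png

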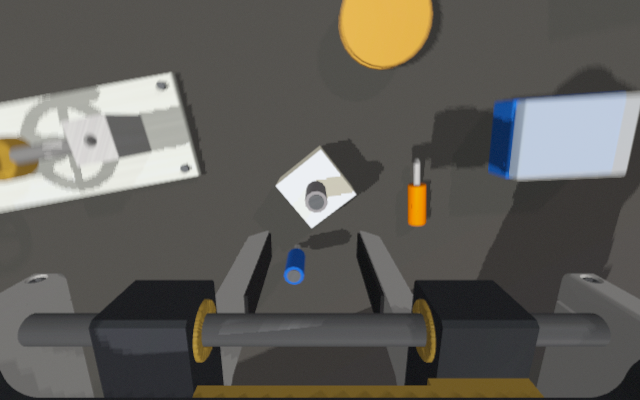

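Wrist view: grey probe at (316,198) in the white stand between the fingers, with blue at (295,266) and orange at (417,205). I'm going down on the grey one.

```bash
python3 -m handwheel '[[[24,2,0.5],0],[[30,0,0],0],[[30,0,0],0],[[30,0,0],0],[[20,0,0],0],[[10,0,0],0],[[0,0,0],0],[[0,0,0],0],[[0,0,0],0],[[0,0,0],0]]' 110 40
python3 -m handwheel '[[[0,0,0],0],[[0,0,0],0],[[0,0,0],0],[[0,0,0],0],[[0,0,0],0],[[-5,0,0],0],[[-10,0,0],0],[[-20,0,0],0],[[-20,0,0],0],[[-5,0,0],0]]' 255 40
```

```text
clock: 3.65
eef_pos: [516.0, -188.1, 72.9]
eef_rot: [2.751, 1.57, -0.39]
wrist_force: [-1.0, 0.2, -0.0]
finger_gap: 53.5
clock: 4.9
eef_pos: [516.4, -188.3, 134.1]
eef_rot: [2.722, 1.568, -0.419]
wrist_force: [-0.3, 0.4, -1.1]
finger_gap: 21.5
```

```bash
python3 -m handwheel '[[[-10,0,0],0],[[-6,-30,-10],0],[[0,-35,-10],0],[[0,-35,-10],0],[[0,-35,-10],0],[[0,-30,-10],0],[[0,-20,-3],0],[[0,-8,0],0],[[0,0,0],0],[[0,0,0],0]]'
python3 - <<'E'
from h import *
s=manip.read_state(); print(s['eef_pos'],R.from_euler('xyz',s['eef_rot']).as_matrix().round(3).tolist())
c=cam('wrist'); p=pts(c,np.ones((400,640),bool)); save(c,'w2.png')
q=box(p,(569.5,36),45,71,79); print('block',len(q),mid(q),cv2.minAreaRect(q[:,:2].astype(np.float32)))
# hole: dark pixels / deeper points inside block
q=box(p,(569.5,35),12,20,70); print('hole pts',len(q),mid(q) if len(q) else '')
q=box(p,(569.5,35),15,68.0,74.0); print('chamfer',len(q),mid(q) if len(q) else '')
q=box(p,(575,5),60,60,200); m=(np.hypot(q[:,0]-s['eef_pos'][0],q[:,1]-s['eef_pos'][1])<14); 
for z in range(80,150,10):
    t=q[m&(abs(q[:,2]-z)<5)]; print(z,len(t),t[:,0].max().round(1) if len(t) else '',((t[:,1].min()+t[:,1].max())/2).round(1) if len(t) else '')
q=box(p,(546,174),65,104,112); print('wheel',cv2.minEnclosingCircle(q[:,:2].astype(np.float32)) if len(q) else '')
q=box(p,(594,176),25,140,160); print('grip',mid(q) if len(q) else '')
E
```

```text
clock: 6.15
eef_pos: [568.6, 4.2, 148.5]
eef_rot: [1.17, 1.571, -1.972]
wrist_force: [-0.7, 0.9, -0.9]
finger_gap: 21.5
[568.55681607   4.20108466 148.4832535 ] [[-0.0, -0.0, -1.0], [-0.0, -1.0, 0.0], [-1.0, 0.0, 0.0]]
block 2620 (2620, array([570.9,  35.2,  75.1]), array([571.8,  35.3,  75.3])) ((570.1939086914062, 34.74542236328125), (44.3189582824707, 44.245784759521484), 10.192811965942383)
hole pts 90 (90, array([567. ,  35.7,  56.9]), array([566.1,  36.3,  58.4]))
chamfer 77 (77, array([567.1,  35.8,  71.5]), array([567.4,  36. ,  72.6]))
80 107 576.7 14.1
90 0  
100 26 572.7 3.3
110 6 572.6 4.0
120 0  
130 124 579.7 3.6
140 216 579.7 3.9
wheel ((548.623779296875, 170.2236328125), 57.28569412231445)
grip (1165, array([596. , 170.2, 148.3]), array([596.5, 169.2, 150. ]))
```

View pics/w2.png

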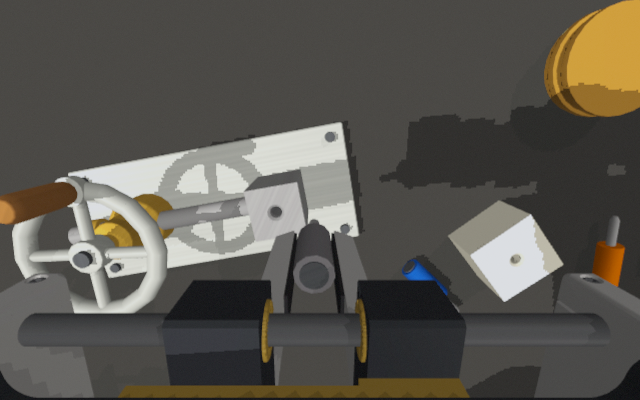

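The port mouth is at px (276,211) and the probe head at (315,270). The probe's axis agrees with the TCP, so I move over the port and descend gently.

```bash
python3 -m handwheel '[[[0,-15,-1.5],0],[[0,-12,0],0],[[0,-4,0],0],[[5,0,0],0],[[5,0,0],0],[[4,0,0],0],[[4,0,0],0],[[4,0,0],0],[[4,0,0],0],[[0,0,0],0]]' - 30
```

```text
clock: 7.45
eef_pos: [570.0, 36.0, 122.1]
eef_rot: [-0.02, 1.57, 3.123]
wrist_force: [0.1, 0.0, -1.2]
finger_gap: 21.3
```

```bash
python3 -m handwheel '[[[4,0,0],0],[[4,0,0],0],[[4,0,0],0],[[4,0,0],0],[[3,0,0],0],[[2,0,0],0],[[1,0,0],0],[[0,0,0],0],[[0,0,0],0],[[0,0,0],0]]'
```

```text
clock: 8.7
eef_pos: [570.2, 36.0, 100.5]
eef_rot: [-3.07, 1.571, 0.072]
wrist_force: [-0.5, -0.4, -1.2]
finger_gap: 21.3
```

```bash
python3 -m handwheel '[[[1,0,0],0],[[1,0,0],0],[[1,0,0],0],[[1,0,0],0],[[0.5,0,0],0],[[0.5,0,0],0],[[0,0,0],0],[[0,0,0],0],[[0,0,0],0],[[0,0,0],0]]'
```

```text
clock: 9.95
eef_pos: [570.4, 36.0, 97.3]
eef_rot: [3.069, 1.57, -0.072]
wrist_force: [-9.9, -0.2, 19.7]
finger_gap: 21.6
```

```bash
python3 -m handwheel '[[[0,0,0],0],[[0,0,0],0],[[0,0,0],0],[[-6,0,0],0],[[-25,0,0],0],[[-35,0,0],0],[[-35,-20,-5],0],[[0,-40,-10],0],[[0,-25,-5],0],[[0,0,0],0]]' 110 30
python3 - <<'E'
from h import *
s=manip.read_state(); print(s['eef_pos'],R.from_euler('xyz',s['eef_rot']).as_matrix().round(3).tolist())
c=cam('wrist'); p=pts(c,np.ones((400,640),bool)); save(c,'w3.png')
q=box(p,(570,36),25,118,130); print('probe top',mid(q) if len(q) else '')
q=box(p,(570,35),25,30,130); print('probe z',np.percentile(q[:,2],[50,90,98]))
q=box(p,(546,174),65,104.5,112); print('wheel',cv2.minEnclosingCircle(q[:,:2].astype(np.float32)))
q=box(p,(546,174),12,100,116); print('hub',mid(q) if len(q) else '')
q=box(p,(594,175),25,153,158); print('griptop',mid(q) if len(q) else '')
q=box(p,(594,175),25,120,152); print('gripside',mid(q) if len(q) else '', q.max(0))
c=cam('top'); p=pts(c,np.ones((400,640),bool))
print('probe top',mid(box(p,(570,36),30,118,130)))
E
```

```text
clock: 11.2
eef_pos: [590.1, 122.3, 196.6]
eef_rot: [-2.434, 1.571, 0.711]
wrist_force: [-1.2, -0.2, 0.1]
finger_gap: 53.6
[590.09579336 122.34502516 196.5792974 ] [[0.0, 0.003, -1.0], [0.0, -1.0, -0.003], [-1.0, -0.0, -0.0]]
probe top (571, array([570.8,  36. , 123.4]), array([571.4,  36.4, 125.2]))
probe z [ 75.94251613 125.89917736 126.8976426 ]
wheel ((547.9420166015625, 170.72772216796875), 57.852134704589844)
hub 
griptop (330, array([595.8, 174.2, 155. ]), array([595.9, 174.1, 155.1]))
gripside (349, array([597.9, 172.7, 136.5]), array([600.5, 170.8, 138.8])) [604.33366961 183.71224691 151.97921289]
probe top (22, array([569.2,  33.8, 124.1]), array([568. ,  33.8, 124.5]))
```

View pics/w3.png

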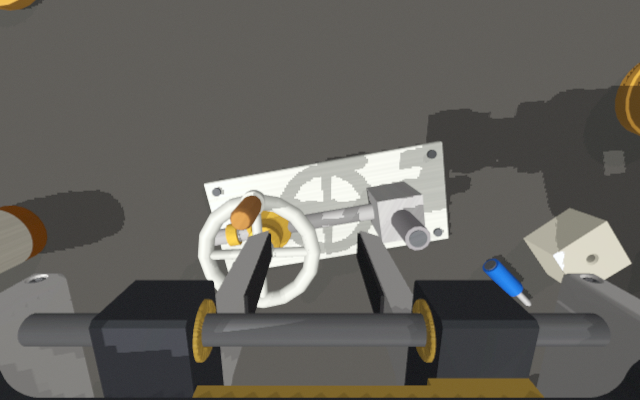

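Probe is home: its top is at 125 mm, px (417,237). The crank grip is at px (245,210), about (596,174). Next I grasp it.

```bash
python3 -m handwheel '[[[0,-30,-6],0],[[0,-22,0],0],[[15,0,0],0],[[20,0,0],0],[[20,0,0],0],[[10,0,0],0],[[5,0,0],0],[[0,0,0],0],[[0,0,0],0],[[0,0,0],0]]' 110 50
python3 -m handwheel '[[[0,0,0],0],[[0,0,0],0],[[0,0,0],0],[[0,0,0],0],[[0,0,0],0],[[0,0,0],0],[[0,0,0],0],[[0,0,0],0],[[0,0,0],0],[[0,0,0],0]]' 255 50
python3 - <<'E'
from h import *
C=np.array([545.6,173.8]); g=manip.read_state(); p=g['eef_pos'][:2]; print(p,g['wrist_force'],g['eef_rot'],R.from_euler('xyz',g['eef_rot']).as_matrix().round(4).tolist())
a0=np.arctan2(*(p-C)[::-1]); print(np.degrees(a0),np.hypot(*(p-C)))
for st in (9,18):
  q=C+50*np.c_[np.cos(np.radians(np.arange(0,-361,-st))),np.sin(np.radians(np.arange(0,-361,-st)))]
  d=np.diff(q,axis=0); print(st,[( round(-b,1),round(-a,1)) for a,b in d])
E
```

```text
clock: 12.55
eef_pos: [596.2, 173.1, 126.9]
eef_rot: [-2.933, 1.57, 0.21]
wrist_force: [-0.0, -0.5, -0.2]
finger_gap: 53.9
clock: 13.8
eef_pos: [596.0, 173.1, 126.4]
eef_rot: [-1.155, 1.571, 1.987]
wrist_force: [-0.3, 1.4, 0.3]
finger_gap: 16.9
[596.04455459 173.06836096] [-0.29341983  1.37316036  0.29809597] [-1.15537307  1.57073704  1.98703288] [[-0.0, 0.0008, -1.0], [0.0001, -1.0, -0.0008], [-1.0, -0.0001, 0.0]]
-0.8309497480639482 50.44986009041111
9 [(np.float64(7.8), np.float64(0.6)), (np.float64(7.6), np.float64(1.8)), (np.float64(7.2), np.float64(3.0)), (np.float64(6.7), np.float64(4.1)), (np.float64(6.0), np.float64(5.1)), (np.float64(5.1), np.float64(6.0)), (np.float64(4.1), np.float64(6.7)), (np.float64(3.0), np.float64(7.2)), (np.float64(1.8), np.float64(7.6)), (np.float64(0.6), np.float64(7.8)), (np.float64(-0.6), np.float64(7.8)), (np.float64(-1.8), np.float64(7.6)), (np.float64(-3.0), np.float64(7.2)), (np.float64(-4.1), np.float64(6.7)), (np.float64(-5.1), np.float64(6.0)), (np.float64(-6.0), np.float64(5.1)), (np.float64(-6.7), np.float64(4.1)), (np.float64(-7.2), np
[... 907 characters left out ...]
t64(7.1)), (np.float64(11.1), np.float64(11.1)), (np.float64(7.1), np.float64(13.9)), (np.float64(2.4), np.float64(15.5)), (np.float64(-2.4), np.float64(15.5)), (np.float64(-7.1), np.float64(13.9)), (np.float64(-11.1), np.float64(11.1)), (np.float64(-13.9), np.float64(7.1)), (np.float64(-15.5), np.float64(2.4)), (np.float64(-15.5), np.float64(-2.4)), (np.float64(-13.9), np.float64(-7.1)), (np.float64(-11.1), np.float64(-11.1)), (np.float64(-7.1), np.float64(-13.9)), (np.float64(-2.4), np.float64(-15.5)), (np.float64(2.4), np.float64(-15.5)), (np.float64(7.1), np.float64(-13.9)), (np.float64(11.1), np.float64(-11.1)), (np.float64(13.9), np.float64(-7.1)), (np.float64(15.5), np.float64(-2.4))]
```

```bash
python3 -m handwheel '[[[0,7.8,0.6],0],[[0,7.6,1.8],0],[[0,7.2,3],0],[[0,6.7,4.1],0],[[0,6,5.1],0],[[0,5.1,6],0],[[0,4.1,6.7],0],[[0,3,7.2],0],[[0,1.8,7.6],0],[[0,0.6,7.8],0]]' 255 50
```

```text
clock: 15.05
eef_pos: [546.0, 123.2, 126.5]
eef_rot: [-2.394, 1.57, 0.748]
wrist_force: [2.8, 10.1, -2.1]
finger_gap: 17.4
```

```bash
python3 -m handwheel '[[[0,-0.6,7.8],0],[[0,-2.2,7.6],0],[[0,-3,7.2],0],[[0,-4.1,6.7],0],[[0,-5.1,6],0],[[0,-6,5.1],0],[[0,-5.7,3.5],0],[[0,0,0],0],[[0,0,0],0],[[0,0,0],0]]'
python3 - <<'E'
from h import *
g=manip.read_state();p=g['eef_pos'][:2]-np.array([545.6,173.8]);print(np.degrees(np.arctan2(p[1],p[0])),np.hypot(*p),g['wrist_force'])
E
```

```text
clock: 16.3
eef_pos: [502.0, 149.7, 126.4]
eef_rot: [0.081, 1.57, -3.059]
wrist_force: [-3.5, 0.3, 2.0]
finger_gap: 17.1
-151.03356878147875 49.79306729234907 [-3.54668322  0.29221296  1.95756865]
```

```bash
python3 -m handwheel '[[[0,-3.6,1.7],0],[[0,-3.6,1.5],0],[[0,-2.5,0.8],0],[[0,-2.5,0.7],0],[[0,-1.3,0.3],0],[[0,-1.3,0.3],0],[[0,0,0],0],[[0,0,0],0],[[0,0,0],0],[[0,0,0],0]]'
python3 -m handwheel '[[[0,-0.9,0.2],0],[[0,-0.9,0.1],0],[[0,-0.9,0.1],0],[[0,0,0],0],[[0,0,0],0],[[0,0,0],0],[[0,0,0],0],[[0,0,0],0],[[0,0,0],0],[[0,0,0],0]]'
python3 - <<'E'
from h import *
g=manip.read_state();p=g['eef_pos'][:2]-np.array([545.6,173.8]);print(np.degrees(np.arctan2(p[1],p[0])),np.hypot(*p),g['wrist_force'])
E
```

```text
clock: 17.55
eef_pos: [496.9, 164.5, 126.4]
eef_rot: [0.61, 1.571, -2.531]
wrist_force: [-3.6, -3.5, 2.9]
finger_gap: 17.5
clock: 18.8
eef_pos: [496.9, 164.8, 126.4]
eef_rot: [1.536, 1.567, -1.606]
wrist_force: [-2.2, -23.7, 3.4]
finger_gap: 17.3
-169.48418722256 49.56807866379466 [ -2.16025842 -23.68162655   3.42029342]
```

The wheel is against its stop: 24 N with no further motion, TCP (496.9, 164.8). I'll compute a circle of 12° rows.

```bash
python3 - <<'E'
import numpy as np
a=np.radians(-169.3+12*np.arange(31)); x,y=50*np.cos(a),50*np.sin(a)
Y=np.round(-np.diff(y),1);Z=np.round(-np.diff(x),1)
for k in range(3): print([f'{Y[i]},{Z[i]}' for i in range(10*k,10*k+10)])
print(Y.sum(),Z.sum())
E
```

```text
['10.0,-3.0', '9.2,-5.0', '7.9,-6.8', '6.3,-8.3', '4.5,-9.5', '2.4,-10.2', '0.2,-10.5', '-1.9,-10.3', '-4.0,-9.6', '-6.0,-8.6']
['-7.6,-7.2', '-8.9,-5.4', '-9.9,-3.5', '-10.4,-1.3', '-10.4,0.9', '-10.0,3.0', '-9.2,5.0', '-7.9,6.8', '-6.3,8.3', '-4.5,9.5']
['-2.4,10.2', '-0.2,10.5', '1.9,10.3', '4.0,9.6', '6.0,8.6', '7.6,7.2', '8.9,5.4', '9.9,3.5', '10.4,1.3', '10.4,-0.9']
-3.552713678800501e-15 -3.3306690738754696e-16
```

```bash
python3 -m handwheel '[[[0,12.4,-3.3],0],[[0,9.2,-5],0],[[0,7.9,-6.8],0],[[0,6.3,-8.3],0],[[0,4.5,-9.5],0],[[0,2.4,-10.2],0],[[0,0.2,-10.5],0],[[0,-1.9,-10.3],0],[[0,-4,-9.6],0],[[0,-6,-8.6],0]]'
```

```text
clock: 20.05
eef_pos: [579.5, 136.2, 126.4]
eef_rot: [2.734, 1.57, -0.407]
wrist_force: [-1.5, -2.1, 1.2]
finger_gap: 17.4
```

```bash
python3 -m handwheel '[[[0,-7.6,-7.2],0],[[0,-8.9,-5.4],0],[[0,-9.9,-3.5],0],[[0,-10.4,-1.3],0],[[0,-10.4,0.9],0],[[0,-10,3],0],[[0,-9.2,5],0],[[0,-7.9,6.8],0],[[0,-6.3,8.3],0],[[0,-4.5,9.5],0]]'
```

```text
clock: 21.3
eef_pos: [561.8, 221.0, 126.4]
eef_rot: [1.185, 1.569, -1.955]
wrist_force: [-2.6, -13.9, 3.3]
finger_gap: 17.2
```

```bash
python3 -m handwheel '[[[0,-2.4,10.2],0],[[0,-0.2,10.5],0],[[0,1.9,10.3],0],[[0,4,9.6],0],[[0,6,8.6],0],[[0,7.6,7.2],0],[[0,8.9,5.4],0],[[0,9.9,3.5],0],[[0,10.4,1.3],0],[[0,10.4,-0.9],0]]'
```

```text
clock: 22.55
eef_pos: [496.6, 165.2, 126.5]
eef_rot: [-1.771, 1.57, 1.372]
wrist_force: [4.9, 3.1, -4.3]
finger_gap: 16.8
```

One full turn done and the forces were mild. Second turn next.

```bash
python3 -m handwheel '[[[0,10,-3],0],[[0,9.2,-5],0],[[0,7.9,-6.8],0],[[0,6.3,-8.3],0],[[0,4.5,-9.5],0],[[0,2.4,-10.2],0],[[0,0.2,-10.5],0],[[0,-1.9,-10.3],0],[[0,-4,-9.6],0],[[0,-6,-8.6],0]]'
```

```text
clock: 23.8
eef_pos: [579.6, 136.2, 126.5]
eef_rot: [2.681, 1.57, -0.46]
wrist_force: [-1.9, -1.6, 1.4]
finger_gap: 17.1
```

```bash
python3 -m handwheel '[[[0,-7.6,-7.2],0],[[0,-8.9,-5.4],0],[[0,-9.9,-3.5],0],[[0,-10.4,-1.3],0],[[0,-10.4,0.9],0],[[0,-10,3],0],[[0,-9.2,5],0],[[0,-7.9,6.8],0],[[0,-6.3,8.3],0],[[0,-4.5,9.5],0]]'
```

```text
clock: 25.05
eef_pos: [561.8, 221.0, 126.4]
eef_rot: [1.212, 1.569, -1.929]
wrist_force: [-1.8, -14.0, 3.0]
finger_gap: 17.0
```

```bash
python3 -m handwheel '[[[0,-2.4,10.2],0],[[0,-0.2,10.5],0],[[0,1.9,10.3],0],[[0,4,9.6],0],[[0,6,8.6],0],[[0,7.6,7.2],0],[[0,8.9,5.4],0],[[0,9.9,3.5],0],[[0,10.4,1.3],0],[[0,10.4,-0.9],0]]'; python3 -m handwheel '[[[0,0,0],0],[[0,0,0],0],[[0,0,0],0],[[0,0,0],0],[[0,0,0],0],[[0,0,0],0],[[0,0,0],0],[[0,0,0],0],[[0,0,0],0],[[0,0,0],0]]'
python3 - <<'E'
from h import *
c=cam('wrist'); p=pts(c,np.ones((400,640),bool)); save(c,'w4.png')
q=box(p,(570,36),20,118,130); print('probe',mid(q) if len(q) else '')
t=cam('scene'); save(t,'s4.png',(150,120,450,320),2); p=pts(t,np.ones((400,640),bool))
q=box(p,(570,36),20,95,132); print('probe sc',mid(q),q[:,2].max())
E
```

```text
clock: 26.3
eef_pos: [496.6, 165.2, 126.5]
eef_rot: [-1.779, 1.57, 1.363]
wrist_force: [4.1, 3.3, -4.0]
finger_gap: 17.3
clock: 27.55
eef_pos: [496.8, 165.0, 126.4]
eef_rot: [-0.603, 1.571, 2.54]
wrist_force: [-2.0, 0.4, 0.5]
finger_gap: 17.0
probe (1627, array([570.2,  36.1, 123.2]), array([570.3,  37.5, 124.9]))
probe sc (91, array([573.8,  34.6, 113.8]), array([575.2,  32.9, 116.4])) 131.2450709434827
```

View pics/w4.png

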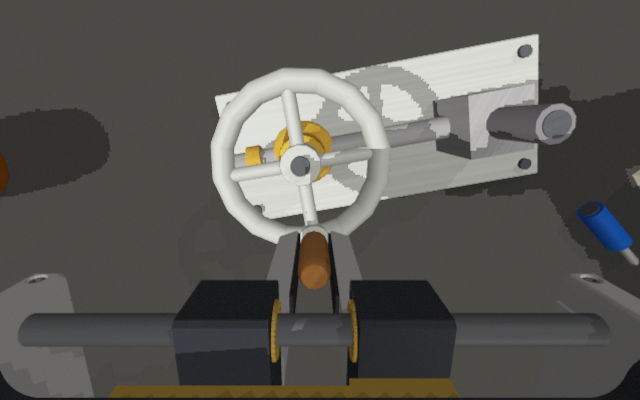

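View pics/s4.png

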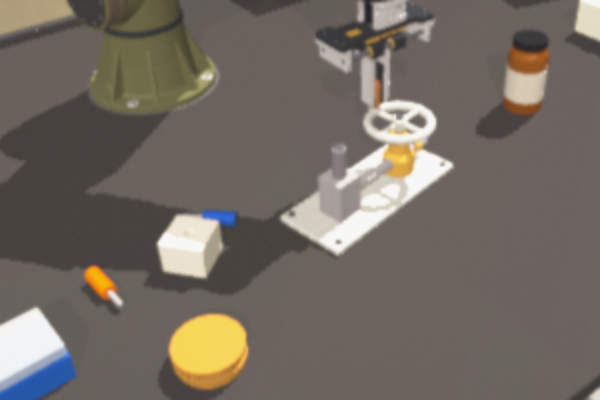

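```bash
python3 -c "
from cell import manip
s=manip.read_state();print(s['clock'],s['eef_pos'],s['finger_gap'],s['wrist_force']);print(manip.sign_off())"
```

```text
27.65 [496.78297259 164.95018088 126.42951631] 16.846546169348333 [-1.84358473  1.47041697 -0.82856172]
the job is handed in; nothing more can be done
None
```

The job is done and handed in at 27.65 s of the 72 s allowed; the sign-off gives no verdict.

- **Probe:** I took the grey probe from the white stand and pushed it home in the port. It met 20 N at full depth. The last wrist picture shows it upright, its top about 125 mm above the bench, as expected.
- **Valve:** I turned the crank clockwise to its stop. There it held 24 N and moved only 0.3 mm. I then backed it off two full turns anticlockwise.
- **Final setting:** The hand is within about 0.2 mm (0.2°) of where it stood at the stop. It still holds the grip, with the fingers 17 mm apart and wrist forces under 3 N.
- **Bystanders:** My path stayed clear of the bottle, the dishes and the tip box, and those in the last picture look undisturbed. I did not re-measure their positions.
- **Disagreements:** The cameras differed by about 2 mm on positions. The scene camera's depth on the probe head was noisy, with a maximum of 131 mm.
- **Look-alikes:** The loose blue and orange look-alikes now lie on the bench. The orange one stood higher in the first picture and was already down when I first looked from the wrist camera. The arm had not come near either one by then.

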